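# Raise the lane barrier and push the bin through

## Task

Push the red-and-white barrier arm up past its balance point so that it stays raised by itself, then push the blue bin along the lane, past the barrier, until it stands wholly on the green field. Use the fingers only to push: do not pick up or tip the bin, and leave the weight, the temperature logger and the tape roll where they are. Leave the barrier raised.

Things in the scene. Friction and masses are not known exactly. Their poses are not given: they have to be found in the camera images.
- gate: Fixed lane: plate 335 x 160 mm, 4 mm thick, x = -185 to +150 mm in its frame; side rails 16 mm high, 140 mm apart. Origin on the bench top, at the lane's middle under the barrier line; x along the lane away from the robot, y left, z up. The arm lies along y at x = 0. Green field: x = 10 to 150 mm. Grey hinge post, 84 mm high, at x = 36, y = -145 mm.
- barrier (a joint): Angle of the arm: 0 down, level across the lane; 1.57 upright at its stop, 370 mm high. It turns about the gate's x axis through barrier_hinge, its left end swinging up and to the right. About 0.65 kg with the steel counterweight drum above the hinge. It falls shut below its balance point (about 0.75 rad); beyond it swings on by itself and stays up. Raising it at push_bar takes about 1 N.
- push_bar (a point): Point on the arm's free left end to push up from below: on the axis of a bare steel bar 12 mm thick, 72 mm long along the arm, with a black ball at its end; 257 mm from the hinge. When down it is 70 mm above the bare bench, 112 mm left of the lane's middle. The striped board beside it (10 mm thick, 36 mm deep, ends 41 mm nearer the hinge) has its lower edge 42 mm above the bench: the bin cannot pass.
- barrier_hinge (a point): Fixed point on the barrier's hinge axis, 66 mm above the bench, 145 mm right of the lane's middle (gate x = 0, y = -145 mm).
- bin: Open blue plastic bin, loose, about 0.2 kg, 55 mm high; rim 95 mm along the lane (its x) by 130 mm across (its y), foot 82 x 118 mm. Origin at the centre of its underside. It starts on the lane's near part, before the barrier, and slides easily when pushed at the middle of its near wall; an off-centre push turns it.
- cal_weight: Brass-coloured calibration weight, 37 mm across, 70 mm high, standing on the bench left of the lane's far part; origin at the centre of its underside. Leave it.
- temp_logger: White temperature logger, 86 x 52 x 22 mm, lying on the bench left of the lane's near part; origin at the centre of its underside. Leave it.
- tape_red: Red tape roll, 92 mm across, 20 mm high, lying on the bench right of the lane's near part; origin at the centre of its underside. Leave it.

How it is judged:
On the way, in this order (a step that is already met when the one before it is completed fails the run):
1. the barrier arm is upright and at rest, with the bin still before it (value of joint barrier above 1.45 rad and x of bin in the frame of gate below -0.04 m), for 0.5 s.
2. the bin stands on the green field (x of bin in the frame of gate above 0.055 m and value of joint barrier above 1.45 rad), for 0.1 s.
At the end, for the whole second after the job is handed in: The barrier arm stays upright by itself (over 1.45 rad), and the bin stands flat and at rest in the lane on the green field: its centre 55 to 105 mm beyond the barrier line and within 30 mm of the lane's middle (all of step 2 and x of bin in the frame of gate below 0.105 m and y of bin in the frame of gate between -0.03 and 0.03 m and z of bin in the frame of gate below 0.01 m and angle between bin's own z axis and vertical below 0.1 rad and linear speed of bin below 0.02 m/s); the robot touches nothing.
It fails at once if the bin is lifted more than 15 mm off the lane (z of bin in the frame of gate above 0.019 m).
It fails at once if the bin is tipped (angle between bin's own z axis and vertical above 0.3 rad).
It fails at once if the calibration weight is moved more than 25 mm or tipped (distance of cal_weight from where it was at the start of the episode above 0.025 m or angle between cal_weight's own z axis and vertical above 0.5 rad).
It fails at once if the temperature logger is moved more than 25 mm (distance of temp_logger from where it was at the start of the episode above 0.025 m).
It fails at once if the tape roll is moved more than 25 mm (distance of tape_red from where it was at the start of the episode above 0.025 m).
It also fails if it takes over 61 s, if anything falls off the work surface, if the arm or the gripper's body presses on something with over 40 N, if the wrist force passes 120 N, or if a joint passes its speed limit or range.

## Robot

A 6-joint arm with a two-finger parallel gripper is mounted at the origin on a cart in front of the work surface, level with it; the furniture and walls round the work are solid. World frame = base frame: x ahead of the robot, y to its left, z up, the work surface at z = 0. Lengths are in m, angles in rad, forces in N, time in s.
With the tool pointing down it reaches from about 0.375 to 0.9 m from the base axis. Payload 3.1 kg.
Tool frame: the origin (TCP) lies midway between the tips of the shut fingers; the grasp point (between the pads) lies 19 mm behind it; x points along the fingers, z is the direction in which the jaws open and shut, and the axes are right-handed (so a half turn about x gives the same grasp; the last joint's range is limited). The gripper opens to 87 mm and grips with 3 to 60 N. Pads are 19 mm wide; open, the fingers measure 117 mm over their backs; the gripper's body (75 mm by 190 mm) begins 51 mm behind the grasp point.
Start: joints at [-1.429, 0.527, 1.433, -0, 1.181, -0.178], TCP at [0.197, -0.593, 0.199] pointing down, gripper open.
Joint ranges: [-3.08, 3.08], [-0.75, 2.2], [0.22, 2.44], [-1.43, 4.57], [0, 2.65], [-2.85, 2.85]. Speed limits (rad/s): [2.79, 2.79, 3.14, 3.14, 3.14, 3.14].

## Interface

Orientations are given as a unit quaternion [x, y, z, w].
In Python, from rig import robot, optics, workorder gives the robot as it stands.
- The arm moves only by the tool arm_command, never from a script. Its argument "plan" is a list of rows, each a list of 7 numbers: the shift along the tool's x, y, z in cm, then the turn, a rotation vector about the tool's x, y, z in rad, then the finger opening in cm, from 0 to 8.7. In form: [[x, y, z, ax, ay, az, gripper], ...]. A call has 1 to 12 rows; each row shifts and turns the pose as measured when the row begins, along the tool's axes as they then stand; what a row does not reach is not made up. A row lasts 1/8 s, in which the tool goes at most 62.5 mm and 10.7 degrees, less where a joint would pass 70% of its speed; a pose out of reach is approached as far as the arm can. A call with a gripper value outside its range is refused whole. The fingers move at their own pace and stop on an object; "grip_force" is the grip in N (left out, the last holds). Time passes only in rows, so rows that do not move let the fingers close. It gives the time, the measured TCP pose, the force and the opening at its end, in the units of the state.
- robot.get_obs(): the state, without advancing time (a new reading comes with each control period).
- optics.camera(name): name is "scene" or "top" or "wrist"; returns (picture, depth): 420x560x3 uint8, blue, green, red; 420x560 float32, m along the optical axis (not along the pixel's ray), 0 where there is no reading.
- optics.camera_info(name): a dict with "mtx" (3x3 intrinsics, pixels), "k1" (the pictures are not rectified: a ray, as slopes to the right and down, at radius r is drawn at 1 + k1 r^2 times it, then the intrinsics apply), "position" and "rotation" of the camera in the world; the wrist camera has in their place "tool_from_camera" (4x4, takes a point from camera to tool coordinates, whose origin is the TCP and whose axes are the tool frame's). Camera axes: x right, y down, z forward; pixel columns grow to the right and rows downward; lengths in m; the calibration is good to about 2 mm. A picture is of the moment at which its call begins: read the wrist's pose just before it. camera_info takes no time and is no camera call.
- workorder.hand_in(): hands the job in, once; it reports no verdict.
The state is a dict: "time": time; "q": joint angles; "joint_velocities": joint speeds; "joint_torque": joint torques, N m; "position": TCP position; "tool_rot": TCP orientation; "ft_force": force on the tool from outside, world axes, zero at the start; "moment": the same for the moment, N m; "grip_width": finger opening in m.
Only numpy, scipy, OpenCV 4.12 (cv2) and the standard library are available. Lean on these libraries where they do the work, as an engineer would, in place of code of your own. Each camera call takes 0.05 s, during which the arm holds its last target. There are 200 camera calls.

## Working session

There is one attempt and no reset: what is moved stays moved. The work goes in short steps, Python scripts to look and compute and a tool call to move; the robot and the scene stay as the last step left them, time stands still between calls to the robot, and variables do not carry over. Pictures are saved under pics/ and viewed, about 8 in all and at most 12, crops included, and the job is handed in when it is done.

Besides the shell and the picture viewer there is one more tool, called after ">>>" in YAML: its name, and indented under it one key for each argument. arm_command: Moves the arm, as the interface text tells. Its arguments: {"type":"object","properties":{"plan":{"type":"array"},"grip_force":{"type":"number"}},"required":["plan"]}

```bash
ls; mkdir -p pics; cat > h.py <<'E'
import numpy as np, cv2
from rig import robot, optics, workorder
from scipy.spatial.transform import Rotation as R
def cam(name):
    o=robot.get_obs(); img,d=optics.camera(name); i=optics.camera_info(name)
    if name=='wrist':
        T=np.eye(4);T[:3,:3]=R.from_quat(o['tool_rot']).as_matrix();T[:3,3]=o['position'];T=T@np.array(i['tool_from_camera'])
    else:
        T=np.eye(4);r=np.array(i['rotation']);T[:3,:3]=r if r.shape==(3,3) else R.from_quat(r).as_matrix();T[:3,3]=i['position']
    return img,d,i,T
def cloud(d,i,T):
    h,w=d.shape;K=np.array(i['mtx'],float)
    u,v=np.meshgrid(np.arange(w),np.arange(h))
    p=cv2.undistortPoints(np.stack([u,v],-1).reshape(-1,1,2).astype(np.float64),K,np.array([i['k1'],0,0,0.])).reshape(h,w,2)
    P=np.dstack([p*d[...,None],d])
    return P@T[:3,:3].T+T[:3,3]
E
python3 - <<'E'
from h import *
np.set_printoptions(precision=4,suppress=True)
for n in ('scene','top'):
    img,d,i,T=cam(n); cv2.imwrite(f'pics/{n}0.png',img); np.savez(f'{n}0.npz',img=img,P=cloud(d,i,T),d=d); print(n,i)
print(robot.get_obs())
E
```

```text
pics
scene {'mtx': array([[380.5244,   0.    , 283.2759],
       [  0.    , 380.5244, 210.7901],
       [  0.    ,   0.    ,   1.    ]]), 'k1': -0.013890360319757634, 'position': array([0.1545, 0.5803, 0.5812]), 'rotation': array([-0.3203,  0.8271, -0.4352,  0.1548])}
top {'mtx': array([[427.9448,   0.    , 274.299 ],
       [  0.    , 427.9448, 209.294 ],
       [  0.    ,   0.    ,   1.    ]]), 'k1': -0.08799596331431361, 'position': array([0.4825, 0.0478, 1.0366]), 'rotation': array([ 0.7069, -0.7049,  0.031 , -0.0507])}
{'time': 0.1, 'q': array([-1.4285,  0.5284,  1.4338, -0.    ,  1.1814, -0.1785]), 'joint_velocities': array([-0.0003, -0.0018, -0.002 , -0.0016,  0.0008, -0.0002]), 'joint_torque': array([ -0.0003, -44.0987, -17.7151,   0.0634,   0.0534,  -0.    ]), 'position': array([ 0.197 , -0.5924,  0.1986]), 'tool_rot': array([ 0.4142,  0.5739, -0.4132,  0.573 ]), 'ft_force': array([0.3096, 0.2071, 0.1904]), 'moment': array([0.0111, 0.0231, 0.0484]), 'grip_width': 0.08713751321109173}
```

View pics/top0.png

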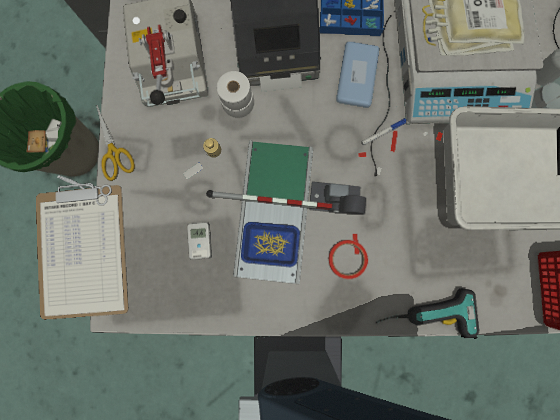

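View pics/scene0.png

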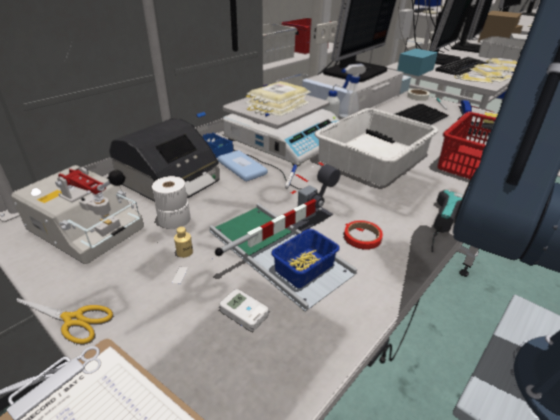

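The top view shows the bar's ball at (210,194), the drum at (352,204), the bin at (270,244), the green field around (280,170), the logger at (199,240), the weight at (212,147) and the tape at (348,258). The scene view agrees. Next I'll measure poses.

```bash
python3 - <<'E'
from h import *
np.set_printoptions(precision=4,suppress=True)
f=np.load('top0.npz');img,P=f['img'],f['P'];hsv=cv2.cvtColor(img,cv2.COLOR_BGR2HSV)
def rect(m,name):
    p=P[m]; r=cv2.minAreaRect(p[:,:2].astype(np.float32)*1000); print(name,m.sum(),'ctr',np.array(r[0]),'size',r[1],'ang',r[2],'z',np.percentile(p[:,2],[5,50,95])); return r
roi=np.zeros(img.shape[:2],bool)
def R_(a,b,c,d): m=roi.copy(); m[b:d,a:c]=1; return m
z=P[...,2];H,S,V=hsv[...,0],hsv[...,1],hsv[...,2]
g=R_(235,130,330,210)&(H>60)&(H<95)&(S>90); g=cv2.morphologyEx(g.astype(np.uint8),cv2.MORPH_OPEN,np.ones((3,3)))>0
rect(g&(z<.02),'green')
rect(R_(235,215,305,275)&(H>105)&(H<130)&(S>120)&(z>.045),'binrim')
rect(R_(225,130,320,285)&(z>.010)&(z<.022),'rails')
arm=R_(200,180,312,215)&(z>.055)&(z<.105);rect(arm,'arm')
p=P[arm]; c=np.polyfit(p[:,1],p[:,0],1); print('arm x=a*y+b',c,'yrange',p[:,1].min(),p[:,1].max())
print('bench z',np.median(z[R_(130,250,190,320)]))
rect(R_(185,215,215,265)&(z>.012),'logger');rect(R_(200,135,222,160)&(z>.015),'weight');rect(R_(320,230,375,282)&(z>.01),'tape')
E
```

```text
green 2908 ctr [698.9736  69.3977] size (137.7438201904297, 133.00621032714844) ang 84.63966369628906 z [0.0011 0.0042 0.0072]
binrim 503 ctr [517.0045  85.1802] size (128.1502227783203, 92.6455307006836) ang 84.65238952636719 z [0.0493 0.0579 0.0609]
rails 1306 ctr [597.6937  66.4035] size (181.94049072265625, 333.1470031738281) ang 84.06190490722656 z [0.0112 0.0153 0.0203]
arm 580 ctr [620.7201 111.281 ] size (241.784423828125, 16.865718841552734) ang 85.03682708740234 z [0.0629 0.0761 0.0799]
arm x=a*y+b [0.1068 0.6067] yrange -0.008491646375835674 0.2318629611277438
bench z -0.00022828560619514437
logger 789 ctr [524.8244 167.5466] size (86.27416229248047, 238.9254150390625) ang 0.38818418979644775 z [0.0172 0.0206 0.0238]
weight 242 ctr [620.5817 151.2444] size (343.1331481933594, 36.55332946777344) ang 30.759214401245117 z [0.0225 0.0473 0.0709]
tape 496 ctr [468.3395 -53.5149] size (89.16859436035156, 184.1332550048828) ang 17.88347816467285 z [0.0142 0.0183 0.0216]
```

```bash
cat >> h.py <<'E'
from scipy.spatial.transform import Slerp
YAW=np.radians(-5.6); O=np.array([.6185,.0775,0])
GX=np.array([np.cos(YAW),np.sin(YAW),0]);GY=np.array([-GX[1],GX[0],0])
def g2w(x,y,z): return O+x*GX+y*GY+np.array([0,0,z])
def w2g(p): d=np.asarray(p)-O; return np.array([d@GX,d@GY,d[2]])
def orient(tilt,sgn=1,yaw=0):  # tilt rad below horizontal along lane; z_tool=sgn*GY
    r=R.from_rotvec([0,0,yaw]); X=r.apply(np.cos(tilt)*GX-np.sin(tilt)*np.array([0,0,1.]));Z=r.apply(sgn*GY)
    return R.from_matrix(np.c_[X,np.cross(Z,X),Z])
def rows(pos,rot,n,start=None):
    if start is None:
        o=robot.get_obs(); start=(np.array(o['position']),R.from_quat(o['tool_rot']))
    p0,r0=start; s=Slerp([0,1],R.concatenate([r0,rot])); out=[]
    for k in range(n):
        a,b=s(k/n),s((k+1)/n); out.append(np.r_[a.inv().apply((pos-p0)/n)*100,(a.inv()*b).as_rotvec()])
    for r in out: print('[%.1f,%.1f,%.1f,%.3f,%.3f,%.3f]'%tuple(r))
    return (pos,rot)
E
python3 - <<'E'
from h import *
np.set_printoptions(precision=3,suppress=True)
f=np.load('top0.npz');img,P=f['img'],f['P'];z=P[...,2]
# rail fit: points 9..20mm high, in guess gate frame
q=(P-O)@np.c_[GX,GY,[0,0,1]]
for s in (1,-1):
    m=(np.abs(q[...,1]-s*.075)<.02)&(q[...,2]>.011)&(q[...,2]<.022)&(q[...,0]>-.19)&(q[...,0]<.155)&(np.abs(q[...,0])>.04)
    print('rail',s,m.sum(),np.polyfit(q[m][:,0],q[m][:,1],1),q[m][:,0].min(),q[m][:,0].max())
m=(np.abs(q[...,0])<.03)&(q[...,2]>.055)&(q[...,2]<.1)&(q[...,1]>-.05)&(q[...,1]<.2)
print('arm x=a*y+b',np.polyfit(q[m][:,1],q[m][:,0],1),q[m][:,1].max())
H=cv2.cvtColor(img,cv2.COLOR_BGR2HSV);m=(H[...,0]>60)&(H[...,0]<95)&(H[...,1]>90)&(np.abs(q[...,1])<.09)&(q[...,0]>0)&(q[...,0]<.17)&(z<.02)
print('green x',np.percentile(q[m][:,0],[.5,99.5]),'y',np.percentile(q[m][:,1],[1,99]))
o=robot.get_obs();r0=R.from_quat(o['tool_rot']);print(r0.as_matrix())
for s in (1,-1): print(s,(r0.inv()*orient(np.radians(50),s)).magnitude())
print('bin gate',w2g([.517,.0852,.05]))
for nme,(a,b,c,d),h in (('logger',(185,220,213,262),.012),('weight',(203,137,221,158),.06),('tape',(325,232,370,280),.01)):
    p=q[b:d,a:c].reshape(-1,3);p=p[(p[:,2]>h)&(p[:,2]<.09)];print(nme,np.percentile(p,[2,98],axis=0))
E
```

```text
rail 1 354 [-0.006  0.073] -0.18509834691801041 0.14680352899879487
rail -1 369 [-0.011 -0.074] -0.18654541629175658 0.14658051356036444
arm x=a*y+b [ 0.009 -0.004] 0.15470273693135814
green x [0.015 0.147] y [-0.068  0.067]
[[-0.     0.949  0.315]
 [ 0.002  0.315 -0.949]
 [-1.     0.    -0.002]]
1 2.7492615780277228
-1 0.8096405780403322
bin gate [-0.102 -0.002  0.05 ]
logger [[-0.152  0.142  0.016]
 [-0.07   0.198  0.024]]
weight [[0.109 0.154 0.063]
 [0.127 0.173 0.072]]
tape [[-0.161 -0.231  0.013]
 [-0.075 -0.145  0.022]]
```

```bash
sed -i 's/YAW=.*/YAW=np.radians(-6.0); O=np.array([.6168,.0772,0])/' h.py; python3 - <<'E'
from h import *
o=robot.get_obs();r0=R.from_quat(o['tool_rot']);r1=orient(np.radians(50),-1)
rm=Slerp([0,1],R.concatenate([r0,r1]))(.35)
s=rows(np.array([.34,-.36,.33]),rm,6)
s=rows(g2w(-.13,.115,.25),r1,12,s); print(g2w(-.13,.115,.25))
s=rows(g2w(-.06,.115,.095),r1,4,s)
E
```

```text
[-2.2,3.5,-2.9,0.024,-0.009,0.040]
[-2.1,3.5,-3.0,0.024,-0.009,0.040]
[-2.0,3.5,-3.1,0.024,-0.009,0.040]
[-1.8,3.5,-3.1,0.024,-0.009,0.040]
[-1.7,3.5,-3.2,0.024,-0.009,0.040]
[-1.6,3.5,-3.3,0.024,-0.009,0.040]
[1.0,1.9,-4.4,0.022,-0.008,0.037]
[1.1,1.8,-4.5,0.022,-0.008,0.037]
[1.1,1.7,-4.5,0.022,-0.008,0.037]
[1.1,1.5,-4.6,0.022,-0.008,0.037]
[1.1,1.4,-4.6,0.022,-0.008,0.037]
[1.1,1.2,-4.6,0.022,-0.008,0.037]
[1.1,1.1,-4.7,0.022,-0.008,0.037]
[1.1,0.9,-4.7,0.022,-0.008,0.037]
[1.1,0.8,-4.7,0.022,-0.008,0.037]
[1.1,0.6,-4.8,0.022,-0.008,0.037]
[1.1,0.5,-4.8,0.022,-0.008,0.037]
[1.1,0.4,-4.8,0.022,-0.008,0.037]
[0.49953293 0.20515872 0.25      ]
[4.1,-1.2,0.0,0.000,0.000,0.000]
[4.1,-1.2,0.0,0.000,0.000,0.000]
[4.1,-1.2,0.0,0.000,0.000,0.000]
[4.1,-1.2,0.0,0.000,0.000,0.000]
```

>>> arm_command:
  plan:
    - [-2.2, 3.5, -2.9, 0.024, -0.009, 0.04, 0]
    - [-2.1, 3.5, -3.0, 0.024, -0.009, 0.04, 0]
    - [-2.0, 3.5, -3.1, 0.024, -0.009, 0.04, 0]
    - [-1.8, 3.5, -3.1, 0.024, -0.009, 0.04, 0]
    - [-1.7, 3.5, -3.2, 0.024, -0.009, 0.04, 0]
    - [-1.6, 3.5, -3.3, 0.024, -0.009, 0.04, 0]

```text
time: 0.85
position: [0.3427, -0.3539, 0.3295]
tool_rot: [0.515, 0.472, -0.392, 0.599]
ft_force: [0.5, -0.1, 0.4]
grip_width: 0.0347
```

>>> arm_command:
  plan:
    - [1.0, 1.9, -4.4, 0.022, -0.008, 0.037, 0]
    - [1.1, 1.8, -4.5, 0.022, -0.008, 0.037, 0]
    - [1.1, 1.7, -4.5, 0.022, -0.008, 0.037, 0]
    - [1.1, 1.5, -4.6, 0.022, -0.008, 0.037, 0]
    - [1.1, 1.4, -4.6, 0.022, -0.008, 0.037, 0]
    - [1.1, 1.2, -4.6, 0.022, -0.008, 0.037, 0]
    - [1.1, 1.1, -4.7, 0.022, -0.008, 0.037, 0]
    - [1.1, 0.9, -4.7, 0.022, -0.008, 0.037, 0]
    - [1.1, 0.8, -4.7, 0.022, -0.008, 0.037, 0]
    - [1.1, 0.6, -4.8, 0.022, -0.008, 0.037, 0]

```text
time: 2.1
position: [0.4717, 0.0863, 0.2712]
tool_rot: [0.631, 0.304, -0.355, 0.619]
ft_force: [0.5, 0.1, -0.6]
grip_width: 0.0003
```

```bash
python3 - <<'E'
from h import *
np.set_printoptions(precision=3,suppress=True)
o=robot.get_obs();print(o['time'],o['position'],w2g(o['position']),o['q'],o['ft_force'])
r1=orient(np.radians(50),-1)
s=rows(g2w(-.10,.117,.18),r1,5)
rows(g2w(-.06,.117,.095),r1,3,s)
E
```

```text
2.1 [0.472 0.086 0.271] [-0.145 -0.006  0.271] [-0.022  0.052  2.134 -0.124  0.359  1.717] [ 0.523  0.118 -0.574]
[2.0,-0.2,-2.5,0.008,-0.001,0.019]
[2.0,-0.2,-2.5,0.008,-0.001,0.019]
[2.0,-0.3,-2.5,0.008,-0.001,0.019]
[2.0,-0.4,-2.5,0.008,-0.001,0.019]
[2.0,-0.4,-2.5,0.008,-0.001,0.019]
[3.0,-0.8,0.0,0.000,0.000,0.000]
[3.0,-0.8,0.0,0.000,0.000,0.000]
[3.0,-0.8,0.0,0.000,0.000,0.000]
```

>>> arm_command:
  plan:
    - [2.0, -0.2, -2.5, 0.008, 0, 0.019, 0]
    - [2.0, -0.2, -2.5, 0.008, 0, 0.019, 0]
    - [2.0, -0.3, -2.5, 0.008, 0, 0.019, 0]
    - [2.0, -0.4, -2.5, 0.008, 0, 0.019, 0]
    - [2.0, -0.4, -2.5, 0.008, 0, 0.019, 0]
    - [3.0, -0.8, 0, 0, 0, 0, 0]
    - [3.0, -0.8, 0, 0, 0, 0, 0]

```text
time: 2.98
position: [0.5549, 0.181, 0.1693]
tool_rot: [0.639, 0.299, -0.352, 0.615]
ft_force: [0.4, -0.4, 0.5]
grip_width: 0.0004
```

```bash
python3 - <<'E'
from h import *
np.set_printoptions(precision=3,suppress=True)
o=robot.get_obs();print(o['time'],w2g(o['position']),o['q'],o['ft_force'])
print(R.from_quat(o['tool_rot']).as_matrix()[:,0]@GX)
img,d,i,T=cam('wrist');cv2.imwrite('pics/w1.png',img)
img,d,i,T=cam('scene');cv2.imwrite('pics/s1.png',img)
cv2.imwrite('pics/both1.png',np.hstack([cv2.imread('pics/w1.png')[:,60:460],cv2.resize(img[150:360,150:350],(400,420))]))
r1=orient(np.radians(50),-1)
n=np.array([np.sin(np.radians(50)),0,np.cos(np.radians(50))]);dd=np.array([n[2],0,-n[0]])
tgt=np.array([0,.115,.070])-(.0155+.008)*n+.018*dd; print(tgt)
rows(g2w(*tgt),r1,5)
E
```

```text
2.975 [-0.072  0.097  0.169] [ 0.224  0.417  2.03  -1.042  0.205  2.854] [ 0.409 -0.449  0.473]
0.5754809421857522
[-0.006  0.115  0.041]
[2.8,-0.4,-0.4,0.004,-0.002,0.017]
[2.8,-0.4,-0.4,0.004,-0.002,0.017]
[2.8,-0.5,-0.4,0.004,-0.002,0.017]
[2.8,-0.5,-0.4,0.004,-0.002,0.017]
[2.8,-0.6,-0.4,0.004,-0.002,0.017]
```

View pics/both1.png

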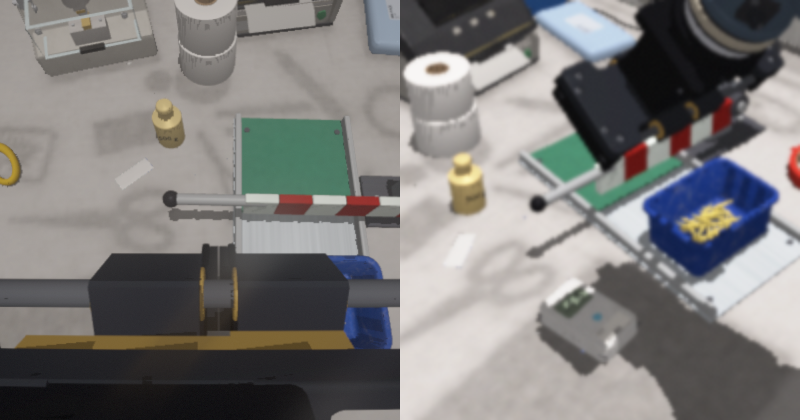

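The wrist view shows the bar at about (210,200), the ball at (170,199), and the fingers well clear of both. The scene view shows the gripper above and behind the arm. q6 is at its limit, so I'll roll the gripper half a turn, which gives the same shape.

>>> arm_command:
  plan:
    - [-1, 0, 0, -0.18, 0, 0, 0]

```text
time: 3.2
position: [0.5492, 0.1802, 0.1758]
tool_rot: [0.579, 0.331, -0.325, 0.671]
ft_force: [0.4, -0.6, -0.4]
grip_width: 0.0002
```

```bash
python3 - <<'E'
from h import *
np.set_printoptions(precision=3,suppress=True)
o=robot.get_obs();print(o['time'],w2g(o['position']),o['q'],o['ft_force'])
r1=orient(np.radians(60),1); print((R.from_quat(o['tool_rot']).inv()*r1).as_rotvec())
s=rows(g2w(-.08,.115,.18),r1,17)
E
```

```text
3.2 [-0.078  0.095  0.176] [ 0.227  0.398  2.033 -0.971  0.219  2.6  ] [ 0.373 -0.597 -0.366]
[-2.934  0.128  0.002]
[-0.0,0.0,-0.1,-0.173,0.008,0.000]
[-0.0,0.0,-0.1,-0.173,0.008,0.000]
[-0.0,0.1,-0.1,-0.173,0.008,0.000]
[-0.0,0.1,-0.1,-0.173,0.008,0.000]
[-0.0,0.1,-0.1,-0.173,0.008,0.000]
[-0.0,0.1,-0.1,-0.173,0.008,0.000]
[-0.0,0.1,-0.0,-0.173,0.008,0.000]
[-0.0,0.1,-0.0,-0.173,0.008,0.000]
[-0.0,0.1,0.0,-0.173,0.008,0.000]
[-0.0,0.1,0.0,-0.173,0.008,0.000]
[-0.0,0.1,0.0,-0.173,0.008,0.000]
[-0.0,0.1,0.1,-0.173,0.008,0.000]
[-0.0,0.1,0.1,-0.173,0.008,0.000]
[-0.0,0.1,0.1,-0.173,0.008,0.000]
[-0.0,0.1,0.1,-0.173,0.008,0.000]
[-0.0,0.0,0.1,-0.173,0.008,0.000]
[-0.0,0.0,0.1,-0.173,0.008,0.000]
```

>>> arm_command:
  plan:
    - [0, 0, -0.1, -0.175, 0.008, 0, 0]
    - [0, 0, -0.1, -0.175, 0.008, 0, 0]
    - [0, 0.1, -0.1, -0.175, 0.008, 0, 0]
    - [0, 0.1, -0.1, -0.175, 0.008, 0, 0]
    - [0, 0.1, -0.1, -0.175, 0.008, 0, 0]
    - [0, 0.1, -0.1, -0.175, 0.008, 0, 0]
    - [0, 0.1, 0, -0.175, 0.008, 0, 0]
    - [0, 0.1, 0, -0.175, 0.008, 0, 0]
    - [0, 0.1, 0, -0.175, 0.008, 0, 0]
    - [0, 0.1, 0, -0.175, 0.008, 0, 0]
    - [0, 0.1, 0, -0.175, 0.008, 0, 0]
    - [0, 0.1, 0.1, -0.175, 0.008, 0, 0]

```text
time: 4.7
position: [0.5372, 0.1931, 0.1813]
tool_rot: [-0.31, 0.469, 0.164, 0.81]
ft_force: [0.0, 0.1, 0.4]
grip_width: 0.0004
```

>>> arm_command:
  plan:
    - [0, 0.1, 0.1, -0.175, 0.008, 0, 0]
    - [0, 0.1, 0.1, -0.175, 0.008, 0, 0]
    - [0, 0.1, 0.1, -0.175, 0.008, 0, 0]

```text
time: 5.08
position: [0.5338, 0.1971, 0.1824]
tool_rot: [-0.518, 0.418, 0.28, 0.692]
ft_force: [0.1, -0.3, -0.4]
grip_width: 0.0001
```

```bash
python3 - <<'E'
from h import *
np.set_printoptions(precision=3,suppress=True)
o=robot.get_obs();print(o['time'],w2g(o['position']),o['q'],o['ft_force'])
t=np.radians(60);r1=orient(t,1); print((R.from_quat(o['tool_rot']).inv()*r1).as_rotvec())
n=np.array([np.sin(t),0,np.cos(t)]);dd=np.array([n[2],0,-n[0]])
tgt=np.array([0,.115,.070])-(.0155+.009)*n+.022*dd; print(tgt)
s=rows(g2w(*(tgt-.06*dd)),r1,4)
rows(g2w(*tgt),r1,4,s)
E
```

```text
5.075 [-0.095  0.111  0.182] [ 0.256  0.369  1.973 -0.517  0.35  -0.544] [ 0.104 -0.299 -0.394]
[-0.22   0.006 -0.006]
[-0.01   0.115  0.039]
[2.7,-0.0,0.1,-0.055,0.001,-0.001]
[2.7,-0.0,0.1,-0.055,0.001,-0.001]
[2.7,-0.0,0.1,-0.055,0.001,-0.001]
[2.7,-0.0,0.1,-0.055,0.001,-0.001]
[1.5,0.0,0.0,0.000,0.000,0.000]
[1.5,0.0,0.0,0.000,0.000,0.000]
[1.5,0.0,0.0,0.000,0.000,0.000]
[1.5,0.0,0.0,0.000,0.000,0.000]
```

>>> arm_command:
  plan:
    - [2.7, 0, 0.1, -0.055, 0, 0, 0]
    - [2.7, 0, 0.1, -0.055, 0, 0, 0]
    - [2.7, 0, 0.1, -0.055, 0, 0, 0]
    - [2.7, 0, 0.1, -0.055, 0, 0, 0]
    - [1.5, 0, 0, 0, 0, 0, 0]
    - [0, 0, 0, 0, 0, 0, 0]

```text
time: 5.82
position: [0.5937, 0.1961, 0.0776]
tool_rot: [-0.594, 0.382, 0.325, 0.629]
ft_force: [0.0, -0.7, 0.2]
grip_width: 0.0005
```

```bash
python3 - <<'E'
from h import *
np.set_printoptions(precision=3,suppress=True)
o=robot.get_obs();print(o['time'],w2g(o['position']),o['q'],o['ft_force'])
img,d,i,T=cam('scene');cv2.imwrite('pics/s2.png',cv2.resize(img[150:340,180:380],(800,600)*1 and (632,600)))
t=np.radians(60);r1=orient(t,1); print((R.from_quat(o['tool_rot']).inv()*r1).as_rotvec())
n=np.array([np.sin(t),0,np.cos(t)]);dd=np.array([n[2],0,-n[0]])
tgt=np.array([0,.115,.070])-(.0155+.009)*n+.022*dd; print(tgt)
rows(g2w(*tgt),r1,4)
E
```

```text
5.825 [-0.035  0.116  0.078] [ 0.222  0.624  1.928 -1.05   0.177 -0.251] [ 0.006 -0.746  0.208]
[ 0.009  0.007 -0.002]
[-0.01   0.115  0.039]
[1.2,-0.1,-0.0,0.002,0.002,-0.000]
[1.2,-0.1,-0.0,0.002,0.002,-0.000]
[1.2,-0.1,-0.0,0.002,0.002,-0.000]
[1.2,-0.1,-0.0,0.002,0.002,-0.000]
```

View pics/s2.png

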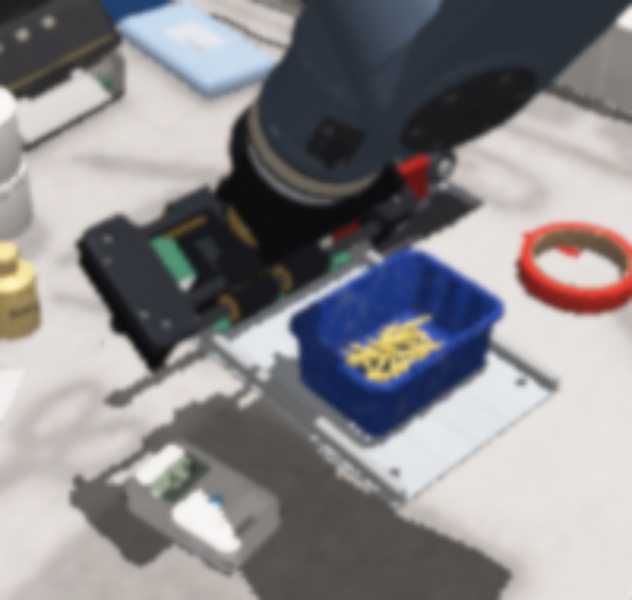

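The fingers can't be seen from here. The gripper body sits left of and above the bin's far-left corner, with a gap. I'll continue along the finger axis under the bar.

>>> arm_command:
  plan:
    - [1.2, -0.1, 0, 0, 0, 0, 0]
    - [1.2, -0.1, 0, 0, 0, 0, 0]
    - [1.2, -0.1, 0, 0, 0, 0, 0]
    - [1.0, 0, 0, 0, 0, 0, 0]
    - [0, 0, 0, 0, 0, 0, 0]

```text
time: 6.5
position: [0.6184, 0.1949, 0.0457]
tool_rot: [-0.595, 0.379, 0.324, 0.63]
ft_force: [0.9, -0.1, -0.1]
grip_width: 0.0007
```

```bash
python3 - <<'E'
from h import *
np.set_printoptions(precision=3,suppress=True)
o=robot.get_obs();print(o['time'],w2g(o['position']),o['q'],o['ft_force'])
img,d,i,T=cam('wrist');cv2.imwrite('pics/w2.png',img)
r=R.from_quat(o['tool_rot']);print('up in tool',r.inv().apply([0,0,1]),'GX',r.inv().apply(GX),'GY',r.inv().apply(GY))
E
```

```text
6.5 [-0.011  0.117  0.046] [ 0.208  0.702  1.891 -1.316  0.152  0.006] [ 0.902 -0.108 -0.113]
up in tool [-0.863 -0.505  0.004] GX [ 0.504 -0.863 -0.012] GY [ 0.009 -0.008  1.   ]
```

View pics/w2.png

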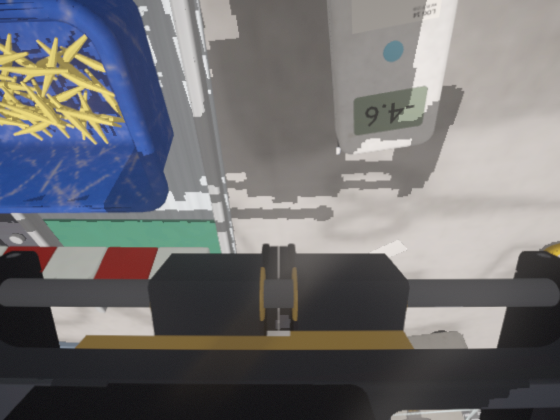

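The bar is hidden behind the fingers, and the logger and bin are clear. The tip is about 6 mm short of the bar, so I'll nudge forward to contact before lifting.

>>> arm_command:
  plan:
    - [0.3, -0.5, 0, 0, 0, 0, 0]
    - [0, 0, 0, 0, 0, 0, 0]

```text
time: 6.8
position: [0.6237, 0.1949, 0.048]
tool_rot: [-0.595, 0.378, 0.323, 0.631]
ft_force: [0.4, 0.6, 0.6]
grip_width: 0.0007
```

```bash
python3 - <<'E'
from h import *
np.set_printoptions(precision=3,suppress=True)
o=robot.get_obs();print(o['time'],w2g(o['position']),o['q'],o['ft_force'],o['moment'])
r=R.from_quat(o['tool_rot']).inv()
for k in range(17):
    a,b=.06*k,.06*(k+1); v=.257*np.array([0,np.cos(b)-np.cos(a),np.sin(b)-np.sin(a)])
    print(np.round(100*r.apply(v[1]*GY+[0,0,v[2]]),1).tolist())
E
```

```text
6.8 [-0.005  0.118  0.048] [ 0.206  0.701  1.88  -1.25   0.153 -0.063] [0.435 0.606 0.638] [ 0.155  0.139 -0.028]
[-1.3, -0.8, -0.0]
[-1.3, -0.8, -0.1]
[-1.3, -0.8, -0.2]
[-1.3, -0.8, -0.3]
[-1.3, -0.7, -0.4]
[-1.3, -0.7, -0.5]
[-1.2, -0.7, -0.6]
[-1.2, -0.7, -0.7]
[-1.2, -0.7, -0.7]
[-1.1, -0.7, -0.8]
[-1.1, -0.6, -0.9]
[-1.0, -0.6, -1.0]
[-1.0, -0.6, -1.0]
[-0.9, -0.5, -1.1]
[-0.9, -0.5, -1.2]
[-0.8, -0.5, -1.2]
[-0.7, -0.4, -1.3]
```

>>> arm_command:
  plan:
    - [0.6, -0.1, 0, 0, 0, 0, 0]
    - [-1.3, -0.8, 0, 0, 0, 0, 0]
    - [-1.3, -0.8, -0.1, 0, 0, 0, 0]
    - [-1.3, -0.8, -0.2, 0, 0, 0, 0]
    - [0, 0, 0, 0, 0, 0, 0]

```text
time: 7.42
position: [0.6248, 0.1914, 0.0899]
tool_rot: [-0.595, 0.38, 0.324, 0.63]
ft_force: [0.1, -0.5, 0.8]
grip_width: 0.0006
```

```bash
python3 - <<'E'
from h import *
np.set_printoptions(precision=3,suppress=True)
o=robot.get_obs();print(o['time'],w2g(o['position']),o['q'],o['ft_force'],o['moment'])
img,d,i,T=cam('top');cv2.imwrite('pics/t3.png',img)
img,d,i,T=cam('scene');cv2.imwrite('pics/s3.png',cv2.resize(img[130:320,180:400],(694,600)))
E
```

```text
7.425 [-0.004  0.114  0.09 ] [ 0.198  0.619  1.862 -0.757  0.206 -0.57 ] [ 0.09  -0.501  0.806] [0.174 0.074 0.005]
```

View pics/s3.png

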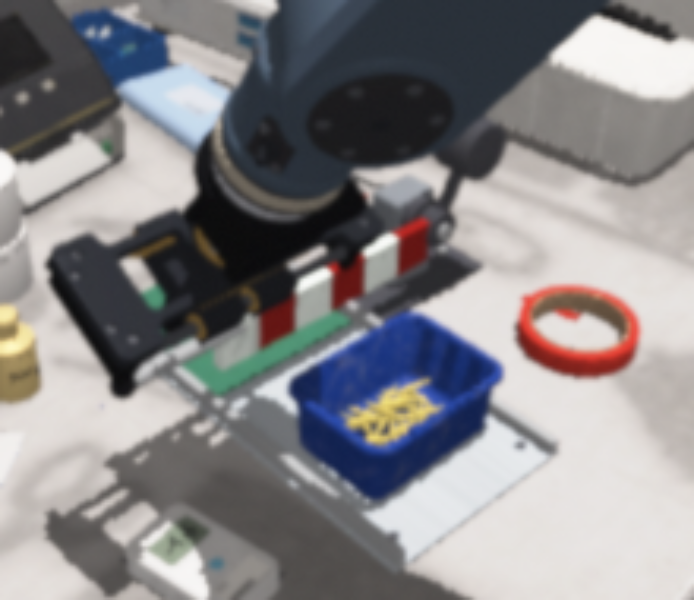

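The ball is still at its starting pixel, (122,385) in the crop. The bar therefore hasn't risen, and the tip probably slid up on its near side. I'll check with depth.

```bash
python3 - <<'E'
from h import *
np.set_printoptions(precision=3,suppress=True)
M=np.c_[GX,GY,[0,0,1]]
img0=np.load('scene0.npz');q=(img0['P']-O)@M
def slab(q,t):
    for y in (.08,.1,.12,.14,.15):
        m=(np.abs(q[...,1]-y)<.004)&(np.abs(q[...,0])<.05)&(q[...,2]>.03)&(q[...,2]<.2)
        p=q[m]; print(t,y,len(p), (np.percentile(p[:,[0,2]],[5,50,95],axis=0).tolist() if len(p) else ''))
slab(q,'scene0'); slab((np.load('top0.npz')['P']-O)@M,'top0')
img,d,i,T=cam('scene');qs=(cloud(d,i,T)-O)@M; 
m=(np.abs(qs[...,0])<.03)&(qs[...,1]>.075)&(qs[...,1]<.16)&(qs[...,2]>.03)&(qs[...,2]<.14)
v,u=np.nonzero(m); 
for k in range(0,len(u),max(1,len(u)//40)): print(u[k],v[k],qs[v[k],u[k]],img[v[k],u[k]])
o=robot.get_obs();print(w2g(o['position']))
cv2.imwrite('pics/s4.png',cv2.resize(img[190:270,200:300],(750,600),interpolation=cv2.INTER_CUBIC))
E
```

```text
scene0 0.08 19 [[-0.007193449723127139, 0.06968498128133396], [-0.005272112690459712, 0.07312681910692509], [0.0001256810444364732, 0.07625623291834224]]
scene0 0.1 19 [[-0.007304956572494605, 0.06923316517329572], [-0.005706196076338613, 0.07427742691738803], [-4.785842109774127e-05, 0.07621011848911771]]
scene0 0.12 19 [[-0.0073915707774245415, 0.06851212332940859], [-0.004687105675152312, 0.07400730142286704], [-0.00025347183905627825, 0.07671372313711194]]
scene0 0.14 19 [[-0.008335071700215612, 0.06857182415992116], [-0.004855312465704606, 0.07434331514765957], [-0.0003940089346139611, 0.07700408087686303]]
scene0 0.15 38 [[-0.009971664205525867, 0.06662615849653603], [-0.006215335619003513, 0.07519391770218692], [0.003250222294279999, 0.07879843291062649]]
top0 0.08 20 [[-0.006375292075472906, 0.06982847923597033], [-0.0007878631729361285, 0.07394446537659283], [0.004546667282430132, 0.07705690478604602]]
top0 0.1 20 [[-0.006640671218172163, 0.07103918437459478], [-0.0017754383974589742, 0.07457389884573445], [0.004738619826871098, 0.07700347067914846]]
top0 0.12 17 [[-0.006841
[... 1776 characters left out ...]
.133  0.074] [196 195 196]
229 247 [-0.005  0.125  0.072] [117 117 117]
233 247 [-0.007  0.116  0.068] [102 101 100]
227 248 [-0.006  0.13   0.073] [165 164 164]
231 248 [-0.006  0.121  0.068] [115 114 112]
226 249 [-0.005  0.132  0.071] [158 157 158]
215 250 [0.002 0.154 0.075] [78 80 83]
226 250 [-0.008  0.134  0.071] [139 139 141]
223 251 [-0.006  0.14   0.071] [96 94 95]
216 252 [-0.004  0.156  0.075] [24 22 23]
223 252 [-0.009  0.142  0.07 ] [103 104 107]
218 253 [-0.008  0.153  0.073] [19 17 18]
222 253 [-0.011  0.146  0.072] [90 92 95]
219 254 [-0.007  0.151  0.069] [25 24 25]
217 255 [-0.005  0.154  0.067] [90 91 94]
221 255 [-0.008  0.147  0.065] [143 146 152]
[-0.005  0.114  0.088]
```

View pics/s4.png

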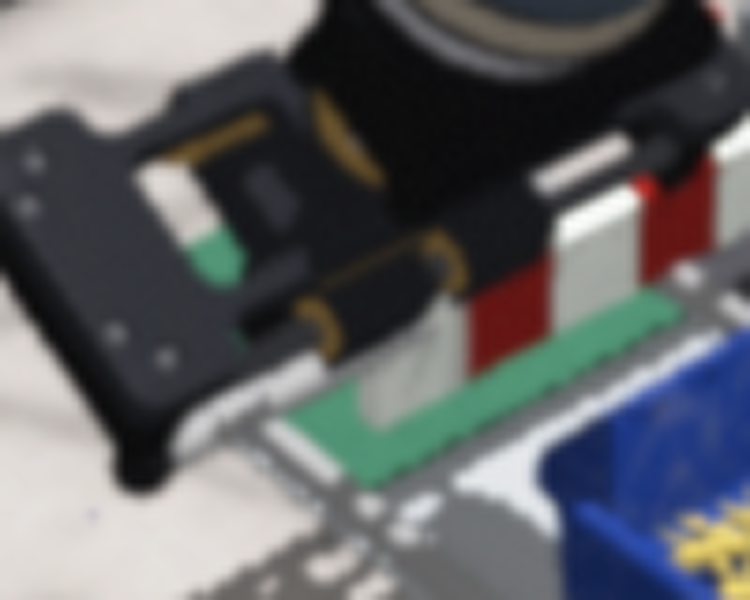

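```bash
python3 - <<'E'
from h import *
np.set_printoptions(precision=3,suppress=True)
M=np.c_[GX,GY,[0,0,1]]
o=robot.get_obs();r=R.from_quat(o['tool_rot']);print(o['time'],w2g(o['position']),o['q'])
img,d,i,T=cam('scene');P=cloud(d,i,T)
qt=r.inv().apply((P-o['position']).reshape(-1,3)).reshape(P.shape)*1000 # tool frame mm
qg=(P-O)@M*1000
for v in range(218,242,3):
    print(v,[(u,qt[v,u].round().astype(int).tolist(),qg[v,u].round().astype(int).tolist()) for u in range(236,266,5)])
img,d,i,T=cam('wrist');W=cloud(d,i,T);qt=r.inv().apply((W-o['position']).reshape(-1,3)).reshape(P.shape)*1000
for v in range(240,345,10): print(v,[(u,qt[v,u].round().astype(int).tolist(),img[v,u].mean().round()) for u in (240,255,268,274,280,286,292,305)])
E
```

```text
7.575 [-0.005  0.114  0.088] [ 0.198  0.621  1.863 -0.758  0.206 -0.57 ]
218 [(236, [-117, 2, 32], [-66, 145, 188]), (241, [-115, 6, 23], [-68, 136, 185]), (246, [-129, 14, 23], [-82, 135, 193]), (251, [-135, 20, 18], [-90, 131, 195]), (256, [-142, 26, 14], [-99, 126, 198]), (261, [-126, 26, -4], [-90, 109, 185])]
221 [(236, [-113, 6, 33], [-67, 146, 183]), (241, [-118, 12, 28], [-75, 141, 185]), (246, [-137, 21, 30], [-92, 143, 196]), (251, [-135, 25, 21], [-94, 134, 192]), (256, [-106, 20, -5], [-76, 108, 170]), (261, [-116, 28, -7], [-87, 106, 175])]
224 [(236, [-107, 9, 33], [-67, 146, 177]), (241, [-137, 22, 42], [-93, 154, 195]), (246, [-134, 25, 32], [-94, 145, 191]), (251, [-116, 24, 14], [-84, 127, 177]), (256, [-116, 28, 5], [-88, 118, 175]), (261, [-115, 32, -4], [-90, 109, 171])]
227 [(236, [-133, 22, 51], [-91, 163, 193]), (241, [-132, 25, 42], [-94, 155, 190]), (246, [-118, 25, 27], [-87, 139, 178]), (251, [-116, 29, 17], [-88, 130, 174]), (256, [-117, 33, 9], [-92, 122, 172]), (261, [-110, 36, -3], [-91, 109, 165])]
230 [(236, [-130, 26, 52], [-93, 165, 188]), (241, [-
[... 3775 characters left out ...]
.0)), (305, [-116, 26, 8], np.float64(41.0))]
330 [(240, [-116, 23, -9], np.float64(44.0)), (255, [-115, 22, -5], np.float64(43.0)), (268, [-73, -9, -3], np.float64(122.0)), (274, [-72, -10, -1], np.float64(74.0)), (280, [-73, -10, 2], np.float64(96.0)), (286, [-72, -10, 5], np.float64(91.0)), (292, [-88, 2, 6], np.float64(43.0)), (305, [-117, 24, 8], np.float64(51.0))]
340 [(240, [-120, 23, -9], np.float64(80.0)), (255, [-121, 24, -5], np.float64(81.0)), (268, [-120, 23, -1], np.float64(80.0)), (274, [-120, 23, 0], np.float64(82.0)), (280, [-121, 24, 2], np.float64(84.0)), (286, [-120, 23, 3], np.float64(85.0)), (292, [-120, 23, 5], np.float64(86.0)), (305, [-121, 23, 8], np.float64(85.0))]
```

```bash
python3 - <<'E'
from h import *
np.set_printoptions(precision=1,suppress=True)
o=robot.get_obs();r=R.from_quat(o['tool_rot'])
img,d,i,T=cam('wrist');W=cloud(d,i,T);qt=r.inv().apply((W-o['position']).reshape(-1,3)).reshape(W.shape)*1000
print('cam',np.array(i['tool_from_camera'])[:3,3]*1000)
for v in range(236,266,1): print(v,qt[v,280],qt[v,272],img[v,280])
v=254;print([ (u,qt[v,u].round().astype(int).tolist()) for u in range(256,304,3)])
v=248;print([ (u,qt[v,u].round().astype(int).tolist()) for u in range(256,304,3)])
E
```

```text
cam [-185.4   74.8    0.9]
236 [11.7  1.8  2.5] [13.4  1.2 -3. ] [186 187 189]
237 [13.5  0.4  2.5] [12.6  0.8 -2.9] [183 184 186]
238 [126.8 -43.1   3.5] [126.2 -42.9  -5.2] [176 179 183]
239 [128.1 -44.8   3.5] [126.5 -44.2  -5.2] [174 178 183]
240 [127.3 -45.6   3.5] [128.2 -46.   -5.2] [174 178 183]
241 [128.3 -47.2   3.5] [127.7 -46.9  -5.2] [172 176 182]
242 [128.7 -48.5   3.5] [129.3 -48.7  -5.3] [170 175 180]
243 [129.2 -49.8   3.5] [130.4 -50.3  -5.3] [170 174 179]
244 [131.1 -51.8   3.5] [131.5 -51.9  -5.3] [166 171 177]
245 [131.  -52.9   3.5] [131.9 -53.3  -5.3] [149 153 158]
246 [-23.6   8.9   2.3] [-185.4   74.8    0.9] [105 108 112]
247 [-25.2   8.9   2.2] [-25.1   8.9  -2.2] [76 78 80]
248 [-26.8   9.    2.2] [-27.5   9.3  -2.2] [72 73 75]
249 [-28.7   9.2   2.2] [-28.5   9.1  -2.2] [71 73 76]
250 [-29.5   8.9   2.2] [-30.6   9.4  -2.1] [72 73 76]
251 [-30.8   8.9   2.2] [-29.9   8.5  -2.2] [71 73 75]
252 [-33.5   9.5   2.2] [-33.1   9.3  -2.1] [74 75 77]
253 [-33.    8.7   2.2] [-33.7   9.   -2.1] [72 74 76]
254 [-37.1   9.9   2.2] [-35.2   9.   -2.1] [74 75 78]
255 
[... 588 characters left out ...]
] [74 76 77]
[(256, [-99, 37, -6]), (259, [-99, 37, -5]), (262, [-99, 37, -4]), (265, [-39, 11, -6]), (268, [-40, 11, -4]), (271, [-35, 9, -3]), (274, [-35, 9, -1]), (277, [-36, 9, 1]), (280, [-37, 10, 2]), (283, [-35, 9, 4]), (286, [-35, 9, 5]), (289, [-37, 10, 7]), (292, [-38, 10, 8]), (295, [-100, 37, 6]), (298, [-100, 37, 7]), (301, [-99, 37, 8])]
[(256, [134, -58, -23]), (259, [134, -58, -20]), (262, [-31, 11, -8]), (265, [-31, 11, -6]), (268, [-31, 11, -4]), (271, [-27, 9, -3]), (274, [-27, 9, -1]), (277, [-27, 9, 1]), (280, [-27, 9, 2]), (283, [-28, 9, 4]), (286, [-27, 9, 6]), (289, [-30, 10, 7]), (292, [-32, 11, 9]), (295, [-30, 10, 10]), (298, [135, -58, 24]), (301, [134, -58, 27])]
```

The depth data shows the fingers really end about 22 mm behind the reported TCP, so the tip slid past in front of the bar. I'll redo the approach 22 mm deeper with a steeper tilt of 66°.

```bash
python3 - <<'E'
from h import *
np.set_printoptions(precision=3,suppress=True)
t=np.radians(66);r1=orient(t,1)
n=np.array([np.sin(t),0,np.cos(t)]);dd=np.array([n[2],0,-n[0]])
c=np.array([-.002,.114,.070])-.0155*n+.042*dd; print(c)
s=rows(g2w(*(c-.012*n-.06*dd)),r1,3)
rows(g2w(*(c-.010*n)),r1,4,s)
E
```

```text
[0.001 0.114 0.025]
[-0.1,1.1,0.0,0.004,0.003,0.035]
[-0.1,1.1,0.0,0.004,0.003,0.035]
[-0.1,1.1,0.0,0.004,0.003,0.035]
[1.5,-0.1,-0.0,0.000,0.000,0.000]
[1.5,-0.1,-0.0,0.000,0.000,0.000]
[1.5,-0.1,-0.0,0.000,0.000,0.000]
[1.5,-0.1,-0.0,0.000,0.000,0.000]
```

>>> arm_command:
  plan:
    - [-0.1, 1.1, 0, 0, 0, 0.035, 0]
    - [-0.1, 1.1, 0, 0, 0, 0.035, 0]
    - [-0.1, 1.1, 0, 0, 0, 0.035, 0]
    - [1.5, 0, 0, 0, 0, 0, 0]
    - [1.5, 0, 0, 0, 0, 0, 0]
    - [1.5, 0, 0, 0, 0, 0, 0]
    - [0, 0, 0, 0, 0, 0, 0]

```text
time: 8.6
position: [0.6111, 0.192, 0.0264]
tool_rot: [-0.573, 0.414, 0.36, 0.609]
ft_force: [-0.5, -0.3, -0.0]
grip_width: 0.0006
```

```bash
python3 - <<'E'
from h import *
np.set_printoptions(precision=3,suppress=True)
o=robot.get_obs();print(o['time'],w2g(o['position']),o['q'],o['ft_force'])
t=np.radians(66);r1=orient(t,1)
n=np.array([np.sin(t),0,np.cos(t)]);dd=np.array([n[2],0,-n[0]])
b=np.array([-.002,.114,.070])-w2g(o['position']);print('perp',b@n,'over',-b@dd)
c=np.array([-.002,.114,.070])-.0155*n+.042*dd
rows(g2w(*(c-.006*n)),r1,2)
E
```

```text
8.6 [-0.018  0.114  0.026] [ 0.187  0.719  1.835 -0.525  0.219 -0.8  ] [-0.504 -0.251 -0.018]
perp 0.03211202390241792 over 0.03348010457548101
[0.4,-0.5,0.0,0.006,0.003,-0.004]
[0.4,-0.5,0.0,0.006,0.003,-0.004]
```

>>> arm_command:
  plan:
    - [0.5, -0.6, 0, 0, 0, 0, 0]
    - [0.5, -0.6, 0, 0, 0, 0, 0]
    - [0, -0.4, 0, 0, 0, 0, 0]
    - [0, 0, 0, 0, 0, 0, 0]

```text
time: 9.1
position: [0.6301, 0.1902, 0.0229]
tool_rot: [-0.573, 0.414, 0.36, 0.608]
ft_force: [-1.0, 0.9, -2.0]
grip_width: 0.0003
```

```bash
python3 - <<'E'
from h import *
np.set_printoptions(precision=3,suppress=True)
o=robot.get_obs();print(o['time'],w2g(o['position']),o['q'],o['ft_force'],o['moment'])
t=np.radians(66)
n=np.array([np.sin(t),0,np.cos(t)]);dd=np.array([n[2],0,-n[0]])
b=np.array([-.002,.114,.070])-w2g(o['position']);print('perp',b@n,'over',-b@dd)
r=R.from_quat(o['tool_rot']).inv()
for k in range(17):
    a,b=.06*k,.06*(k+1); v=.257*np.array([0,np.cos(b)-np.cos(a),np.sin(b)-np.sin(a)])
    print(np.round(100*r.apply(v[1]*GY+[0,0,v[2]]),1).tolist())
E
```

```text
9.1 [0.001 0.114 0.023] [ 0.177  0.736  1.791 -0.456  0.242 -0.88 ] [-0.962  0.906 -1.975] [0.219 0.388 0.081]
perp 0.015991118496867573 over 0.04442717213850758
[-1.4, -0.6, -0.0]
[-1.4, -0.6, -0.1]
[-1.4, -0.6, -0.2]
[-1.4, -0.6, -0.3]
[-1.4, -0.6, -0.4]
[-1.3, -0.6, -0.5]
[-1.3, -0.6, -0.6]
[-1.3, -0.5, -0.7]
[-1.2, -0.5, -0.8]
[-1.2, -0.5, -0.8]
[-1.1, -0.5, -0.9]
[-1.1, -0.5, -1.0]
[-1.0, -0.4, -1.1]
[-1.0, -0.4, -1.1]
[-0.9, -0.4, -1.2]
[-0.9, -0.4, -1.2]
[-0.8, -0.3, -1.3]
```

>>> arm_command:
  plan:
    - [-1.4, -0.6, 0, 0, 0, 0, 0]
    - [-1.4, -0.6, -0.1, 0, 0, 0, 0]
    - [-1.4, -0.6, -0.2, 0, 0, 0, 0]
    - [-1.4, -0.6, -0.3, 0, 0, 0, 0]

```text
time: 9.6
position: [0.6269, 0.1838, 0.0843]
tool_rot: [-0.573, 0.416, 0.362, 0.607]
ft_force: [-0.3, 0.2, -0.8]
grip_width: 0.0003
```

```bash
cat >> h.py <<'E'
def bar():
    img,d,i,T=cam('scene');q=(cloud(d,i,T)-O)@np.c_[GX,GY,[0,0,1]]
    hs=cv2.cvtColor(img,cv2.COLOR_BGR2HSV); red=((hs[...,0]<8)|(hs[...,0]>172))&(hs[...,1]>130)&(np.abs(q[...,0])<.025)&(np.abs(q[...,1])<.2)&(q[...,2]>.03)
    p=q[red]; print('red',red.sum()); 
    if len(p)>5: print('barrier angle ~',np.median(np.arctan2(p[:,2]-.060,p[:,1]+.145)))
E
python3 - <<'E'
from h import *
np.set_printoptions(precision=3,suppress=True)
o=robot.get_obs();print(o['time'],w2g(o['position']),o['q'],o['ft_force'],o['moment']);bar()
E
```

```text
9.6 [-0.001  0.107  0.084] [ 0.166  0.622  1.777 -0.29   0.363 -1.063] [-0.286  0.219 -0.752] [ 0.052  0.157 -0.025]
red 269
barrier angle ~ 0.21311752015219895
```

Barrier angle is about 0.21 rad, so it is rising. I'll continue.

>>> arm_command:
  plan:
    - [-1.3, -0.7, -0.4, 0, 0, 0, 0]
    - [-1.3, -0.6, -0.5, 0, 0, 0, 0]
    - [-1.3, -0.6, -0.6, 0, 0, 0, 0]
    - [-1.3, -0.6, -0.7, 0, 0, 0, 0]
    - [-1.2, -0.6, -0.8, 0, 0, 0, 0]
    - [-1.2, -0.6, -0.8, 0, 0, 0, 0]

```text
time: 10.4
position: [0.622, 0.1437, 0.1722]
tool_rot: [-0.571, 0.419, 0.364, 0.605]
ft_force: [-3.5, -1.0, -0.5]
grip_width: -0.0002
```

```bash
python3 - <<'E'
from h import *
np.set_printoptions(precision=3,suppress=True)
o=robot.get_obs();print(o['time'],w2g(o['position']),o['q'],o['ft_force'],o['moment']);bar()
E
```

```text
10.4 [-0.002  0.067  0.172] [ 0.09   0.461  1.749 -0.14   0.546 -1.285] [-3.47  -0.971 -0.542] [ 0.064  0.773 -0.097]
red 317
barrier angle ~ 0.6053537732721788
```

>>> arm_command:
  plan:
    - [-1.2, -0.5, -0.8, 0, 0, 0, 0]
    - [-1.2, -0.5, -0.9, 0, 0, 0, 0]
    - [-1.1, -0.5, -1.0, 0, 0, 0, 0]
    - [-1.1, -0.5, -1.1, 0, 0, 0, 0]
    - [-1.0, -0.4, -1.1, 0, 0, 0, 0]

```text
time: 11.08
position: [0.6205, 0.0892, 0.241]
tool_rot: [-0.573, 0.418, 0.361, 0.606]
ft_force: [-0.1, 1.3, 0.1]
grip_width: 0.0006
```

```bash
python3 - <<'E'
from h import *
np.set_printoptions(precision=3,suppress=True)
o=robot.get_obs();print(o['time'],w2g(o['position']),o['q'],o['ft_force'],o['moment']);bar()
E
```

```text
11.075 [0.002 0.012 0.241] [-0.017  0.344  1.715 -0.054  0.681 -1.462] [-0.075  1.257  0.06 ] [0.141 0.122 0.066]
red 331
barrier angle ~ 0.9288356305924491
```

>>> arm_command:
  plan:
    - [-0.9, -0.4, -1.0, 0, 0, 0, 0]
    - [0, 0, 0, 0, 0, 0, 0]
    - [0, 0, 0, 0, 0, 0, 0]
    - [0, 0, 0, 0, 0, 0, 0]

```text
time: 11.62
position: [0.6228, 0.0769, 0.2551]
tool_rot: [-0.575, 0.416, 0.358, 0.607]
ft_force: [-0.1, -0.1, 1.1]
grip_width: 0.0005
```

```bash
python3 - <<'E'
from h import *
np.set_printoptions(precision=3,suppress=True)
o=robot.get_obs();print(o['time'],w2g(o['position']),o['q'],o['ft_force'],o['moment']);bar()
E
```

```text
11.625 [0.006 0.    0.255] [-0.041  0.324  1.705 -0.04   0.703 -1.495] [-0.113 -0.113  1.084] [-0.024  0.078 -0.05 ]
red 353
barrier angle ~ 1.2048779673948178
```

It is now at 1.2 rad and swinging on by itself. I'll retreat back and up-lane to get behind the bin, opening the fingers to about 5 cm for a two-point push.

```bash
python3 - <<'E'
from h import *
r1=orient(np.radians(80),1)
s=rows(g2w(-.21,-.002,.22),r1,8)
print((R.from_quat(robot.get_obs()['tool_rot']).inv()*r1).as_rotvec())
E
```

```text
[-0.7,2.6,0.0,0.002,-0.000,0.030]
[-0.6,2.7,0.0,0.002,-0.000,0.030]
[-0.5,2.7,-0.0,0.002,-0.000,0.030]
[-0.4,2.7,-0.0,0.002,-0.000,0.030]
[-0.4,2.7,-0.0,0.002,-0.000,0.030]
[-0.3,2.7,-0.0,0.002,-0.000,0.030]
[-0.2,2.7,-0.0,0.002,-0.000,0.030]
[-0.1,2.7,-0.0,0.002,-0.000,0.030]
[ 0.012872   -0.00196889  0.23679812]
```

>>> arm_command:
  plan:
    - [-0.7, 2.6, 0, 0, 0, 0.03, 5]
    - [-0.6, 2.7, 0, 0, 0, 0.03, 5]
    - [-0.5, 2.7, 0, 0, 0, 0.03, 5]
    - [-0.4, 2.7, 0, 0, 0, 0.03, 5]
    - [-0.4, 2.7, 0, 0, 0, 0.03, 5]
    - [-0.3, 2.7, 0, 0, 0, 0.03, 5]
    - [-0.2, 2.7, 0, 0, 0, 0.03, 5]
    - [-0.1, 2.7, 0, 0, 0, 0.03, 5]
    - [0, 0, 0, 0, 0, 0, 5]

```text
time: 12.8
position: [0.4003, 0.1, 0.2173]
tool_rot: [-0.518, 0.483, 0.434, 0.556]
ft_force: [0.5, 0.1, 0.1]
grip_width: 0.0498
```

```bash
python3 - <<'E'
from h import *
np.set_printoptions(precision=3,suppress=True)
o=robot.get_obs();print(o['time'],w2g(o['position']),o['q'],o['ft_force'],o['grip_width']);bar()
img,d,i,T=cam('wrist');cv2.imwrite('pics/w5.png',img)
a=cv2.imread('pics/w5.png');b,_,_,_=cam('scene')
cv2.imwrite('pics/both5.png',cv2.resize(np.hstack([a,b]),(800,300)))
W=cloud(d,i,T);r=R.from_quat(o['tool_rot']);qt=r.inv().apply((W-o['position']).reshape(-1,3)).reshape(W.shape)*1000
m=(qt[...,0]<60)&(qt[...,0]>-60)&(np.abs(qt[...,1])<25)&(np.abs(qt[...,2])<60)
p=qt[m];print(len(p),'finger pts x max',np.percentile(p[:,0],[50,90,99,100]))
for s in (1,-1):
    k=p[(p[:,2]*s>15)]; print(s,len(k),np.percentile(k,[1,99],axis=0))
# bin rim
q=(W-O)@np.c_[GX,GY,[0,0,1]];hs=cv2.cvtColor(img,cv2.COLOR_BGR2HSV);m=(hs[...,0]>105)&(hs[...,0]<130)&(hs[...,1]>120)&(q[...,2]>.05)&(q[...,2]<.07)
print('rim',m.sum(),cv2.minAreaRect((q[m][:,:2]*1000).astype(np.float32)))
E
```

```text
12.8 [-0.218  0.     0.217] [-0.014  0.148  2.018 -0.022  0.818 -1.483] [0.529 0.108 0.129] 0.04976605047565697
red 330
barrier angle ~ 1.4385046292186057
1659 finger pts x max [-43.523 -27.932 -24.048 -22.151]
1 824 [[-59.442  -8.282  26.213]
 [-24.131   9.501  36.636]]
-1 835 [[-59.573  -8.219 -34.39 ]
 [-23.985   9.457 -23.472]]
rim 553 ((-125.0467758178711, 8.119728088378906), (139.78512573242188, 73.95296478271484), 64.69792175292969)
```

View pics/both5.png

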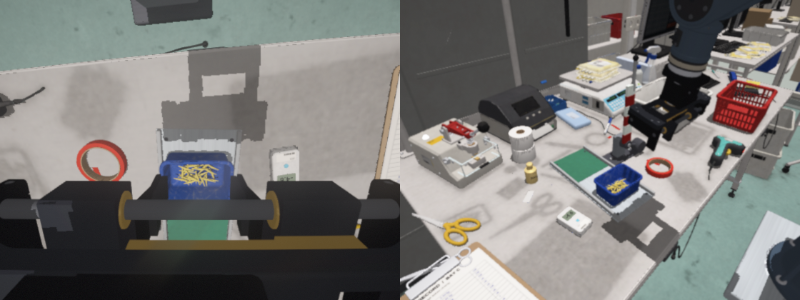

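The barrier stands raised in the scene view, and the fingers straddle the lane behind the bin. Tips measure 23 mm short of the TCP here too. Descending behind the bin.

```bash
python3 - <<'E'
from h import *
r1=orient(np.radians(80),1)
s=rows(g2w(-.188,-.002,.05),r1,5)
s=rows(g2w(-.188,-.002,.001),r1,2,s);bar()
E
```

```text
[3.4,0.0,-0.0,0.003,-0.000,-0.002]
[3.4,0.0,-0.0,0.003,-0.000,-0.002]
[3.4,0.0,-0.0,0.003,-0.000,-0.002]
[3.4,0.0,-0.0,0.003,-0.000,-0.002]
[3.4,0.1,-0.0,0.003,-0.000,-0.002]
[2.4,0.4,-0.0,0.000,0.000,0.000]
[2.4,0.4,-0.0,0.000,0.000,0.000]
red 320
barrier angle ~ 1.436458364894329
```

>>> arm_command:
  plan:
    - [3.4, 0, 0, 0, 0, 0, 5]
    - [3.4, 0, 0, 0, 0, 0, 5]
    - [3.4, 0, 0, 0, 0, 0, 5]
    - [3.4, 0, 0, 0, 0, 0, 5]
    - [3.4, 0, 0, 0, 0, 0, 5]
    - [2.4, 0.4, 0, 0, 0, 0, 5]
    - [0, 0, 0, 0, 0, 0, 5]

```text
time: 13.88
position: [0.4472, 0.0952, 0.0221]
tool_rot: [-0.523, 0.477, 0.427, 0.562]
ft_force: [-0.3, -0.1, 0.6]
grip_width: 0.0501
```

```bash
python3 - <<'E'
from h import *
np.set_printoptions(precision=3,suppress=True)
o=robot.get_obs();print(o['time'],w2g(o['position']),o['q'],o['ft_force'],o['grip_width'])
rows(g2w(-.185,-.002,.001),orient(np.radians(80),1),1)
img,d,i,T=cam('scene');q=(cloud(d,i,T)-O)@np.c_[GX,GY,[0,0,1]]
for z in (.12,.16,.2,.24,.28,.32,.35):
    m=(np.abs(q[...,2]-z)<.01)&(np.abs(q[...,0])<.03)&(q[...,1]<-.08)&(q[...,1]>-.2);p=q[m]
    if len(p): print(z,len(p),np.percentile(p[:,1],[5,50,95]),np.median(p[:,0]))
q=(np.load('scene0.npz')['P']-O)@np.c_[GX,GY,[0,0,1]]
E
```

```text
13.875 [-0.171  0.     0.022] [-0.025  0.625  2.131 -0.072  0.205 -1.436] [-0.258 -0.109  0.609] 0.05009013635266649
[1.8,1.8,-0.2,0.015,-0.000,0.007]
0.12 94 [-0.155 -0.134 -0.121] -0.00487117209589755
0.16 101 [-0.154 -0.133 -0.12 ] -0.005356350227190886
0.2 111 [-0.153 -0.134 -0.12 ] -0.0051119240323800295
0.24 116 [-0.153 -0.133 -0.12 ] -0.005135119171293571
0.28 116 [-0.151 -0.136 -0.12 ] -0.004786361065961206
0.32 54 [-0.15  -0.145 -0.142] -0.0036720110458765944
0.35 68 [-0.15  -0.144 -0.14 ] -0.005614503711751986
```

Barrier is vertical (y constant over height). Lower the last 2 cm and start pushing.

>>> arm_command:
  plan:
    - [2.0, 0.4, 0, 0, 0, 0, 5]
    - [0, 0, 0, 0, 0, 0, 5]

```text
time: 14.18
position: [0.4505, 0.0952, 0.0043]
tool_rot: [-0.525, 0.475, 0.425, 0.564]
ft_force: [0.2, 0.4, 0.6]
grip_width: 0.05
```

```bash
python3 - <<'E'
from h import *
np.set_printoptions(precision=3,suppress=True)
o=robot.get_obs();r=R.from_quat(o['tool_rot']);print(o['time'],w2g(o['position']),'tip',w2g(o['position']+r.apply([-.023,-.0095,0])),o['q'],o['ft_force'])
print('GX',r.inv().apply(GX),'up',r.inv().apply([0,0,1]),'yawerr',r.as_matrix()[:,2]@GX)
E
```

```text
14.175 [-0.167  0.     0.004] tip [-0.162  0.001  0.029] [-0.024  0.672  2.136 -0.102  0.145 -1.406] [0.201 0.387 0.601]
GX [ 0.188 -0.982 -0.015] up [-0.982 -0.188 -0.002] yawerr -0.014758640725794905
```

>>> arm_command:
  plan:
    - [0.3, -1.0, 0, 0, 0, 0, 5]
    - [0.3, -1.2, 0, 0, 0, 0, 5]
    - [0.3, -1.2, 0, 0, 0, 0, 5]
    - [0.3, -1.2, 0, 0, 0, 0, 5]
    - [0.2, -1.2, 0, 0, 0, 0, 5]
    - [0.2, -1.2, 0, 0, 0, 0, 5]

```text
time: 14.92
position: [0.526, 0.0885, 0.0048]
tool_rot: [-0.525, 0.475, 0.425, 0.564]
ft_force: [-0.7, 0.6, -0.1]
grip_width: 0.0499
```

```bash
cat >> h.py <<'E'
def binpose():
    img,d,i,T=cam('scene');q=(cloud(d,i,T)-O)@np.c_[GX,GY,[0,0,1]]
    hs=cv2.cvtColor(img,cv2.COLOR_BGR2HSV);m=(hs[...,0]>105)&(hs[...,0]<130)&(hs[...,1]>120)&(q[...,2]>.045)&(q[...,2]<.07)&(np.abs(q[...,1])<.09)&(np.abs(q[...,0])<.2)
    p=q[m]; print('rim',m.sum(),cv2.minAreaRect((p[:,:2]*1000).astype(np.float32)),'z',np.percentile(p[:,2],[50,99]),'x range',np.percentile(p[:,0],[1,99]),'y',np.percentile(p[:,1],[1,99]))
E
python3 - <<'E'
from h import *
np.set_printoptions(precision=3,suppress=True)
o=robot.get_obs();r=R.from_quat(o['tool_rot']);print(o['time'],w2g(o['position']),'tip',w2g(o['position']+r.apply([-.023,-.0095,0])),o['q'],o['ft_force'])
print('GX',r.inv().apply(GX),'up',r.inv().apply([0,0,1]),'yawerr',r.as_matrix()[:,2]@GX);bar();binpose()
E
```

```text
14.925 [-0.091  0.002  0.005] tip [-0.086  0.002  0.029] [-0.035  0.693  1.955 -0.042  0.304 -1.477] [-0.699  0.587 -0.105]
GX [ 0.189 -0.982 -0.015] up [-0.982 -0.189 -0.002] yawerr -0.015014825181062456
red 0
rim 261 ((-14.435791015625, 16.304031372070312), (70.98946380615234, 145.36898803710938), 32.36449432373047) z [0.057 0.061] x range [-0.08   0.005] y [-0.06   0.065]
```

>>> arm_command:
  plan:
    - [0.2, -1.2, 0, 0, 0, 0, 5]
    - [0.2, -1.2, 0, 0, 0, 0, 5]
    - [0.2, -1.2, 0, 0, 0, 0, 5]
    - [0.2, -1.2, 0, 0, 0, 0, 5]
    - [0.2, -1.2, 0, 0, 0, 0, 5]
    - [0.2, -1.2, 0, 0, 0, 0, 5]

```text
time: 15.78
position: [0.6034, 0.0816, 0.0064]
tool_rot: [-0.525, 0.475, 0.425, 0.564]
ft_force: [-1.8, 0.1, 0.1]
grip_width: 0.0502
```

```bash
python3 - <<'E'
from h import *
np.set_printoptions(precision=3,suppress=True)
o=robot.get_obs();r=R.from_quat(o['tool_rot']);print(o['time'],w2g(o['position']),'tip',w2g(o['position']+r.apply([-.023,-.0095,0])),o['q'],o['ft_force'])
binpose()
img,_,_,_=cam('scene');cv2.imwrite('pics/s7.png',img)
E
```

```text
15.775 [-0.014  0.003  0.006] tip [-0.009  0.003  0.031] [-0.043  0.734  1.765 -0.025  0.454 -1.502] [-1.786  0.096  0.133]
rim 140 ((16.749767303466797, 35.80717086791992), (118.92571258544922, 67.468994140625), 37.762420654296875) z [0.058 0.061] x range [-0.034  0.076] y [-0.025  0.066]
```

View pics/s7.png

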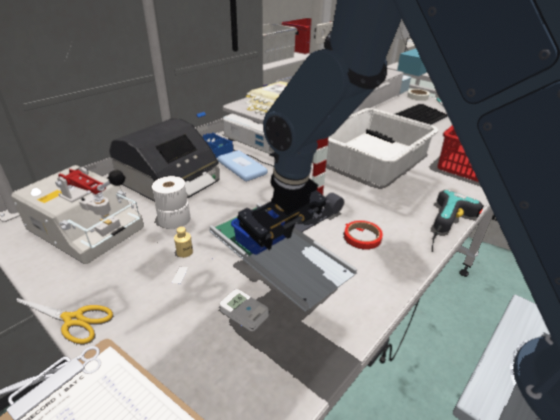

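The barrier is still upright at (320,160) and the bin is halfway onto the green at (245,235). About 4.5 cm to go.

>>> arm_command:
  plan:
    - [0.25, -1.2, 0, 0, 0, 0, 5]
    - [0.25, -1.2, 0, 0, 0, 0, 5]
    - [0.25, -1.0, 0, 0, 0, 0, 5]
    - [0.1, -0.7, 0, 0, 0, 0, 5]
    - [0, -0.3, 0, 0, 0, 0, 5]
    - [0, 0, 0, 0, 0, 0, 5]

```text
time: 16.62
position: [0.6519, 0.0771, 0.0065]
tool_rot: [-0.525, 0.474, 0.424, 0.565]
ft_force: [0.1, -0.9, -0.6]
grip_width: 0.05
```

```bash
python3 - <<'E'
from h import *
np.set_printoptions(precision=3,suppress=True)
o=robot.get_obs();r=R.from_quat(o['tool_rot']);print(o['time'],w2g(o['position']),'tip',w2g(o['position']+r.apply([-.023,-.0095,0])),o['q'],o['ft_force'])
binpose()
E
```

```text
16.625 [0.035 0.004 0.007] tip [0.04  0.004 0.031] [-0.047  0.769  1.642 -0.02   0.539 -1.512] [ 0.072 -0.876 -0.637]
rim 117 ((69.95396423339844, 10.01315689086914), (118.64092254638672, 107.10836029052734), 86.02271270751953) z [0.057 0.061] x range [0.022 0.125] y [-0.025  0.066]
```

>>> arm_command:
  plan:
    - [-0.2, 1.5, 0, 0, 0, 0, 5]
    - [-0.4, 2.5, 0, 0, 0, 0, 5]
    - [-0.6, 3.5, 0, 0, 0, 0, 5]
    - [-0.6, 3.5, 0, 0, 0, 0, 5]
    - [-3, 3.0, 0, 0, 0, 0, 5]
    - [-4, 2.0, 0, 0, 0, 0, 5]
    - [-4, 2.0, 0, 0, 0, 0, 5]
    - [-4, 2.0, 0, 0, 0, 0, 5]
    - [0, 0, 0, 0, 0, 0, 5]

```text
time: 17.8
position: [0.4237, 0.098, 0.1374]
tool_rot: [-0.53, 0.469, 0.419, 0.569]
ft_force: [-0.1, -0.1, -0.2]
grip_width: 0.05
```

```bash
python3 - <<'E'
from h import *
np.set_printoptions(precision=3,suppress=True)
o=robot.get_obs();print(o['time'],w2g(o['position']),o['q'],o['ft_force'])
binpose();bar()
img,d,i,T=cam('top');q=(cloud(d,i,T)-O)@np.c_[GX,GY,[0,0,1]]
hs=cv2.cvtColor(img,cv2.COLOR_BGR2HSV);m=(hs[...,0]>105)&(hs[...,0]<130)&(hs[...,1]>120)&(q[...,2]>.045)&(q[...,2]<.07)&(np.abs(q[...,1])<.1)&(np.abs(q[...,0])<.2)
print('top rim',m.sum(),cv2.minAreaRect((q[m][:,:2]*1000).astype(np.float32)))
for nme,(a,b,c,dd),h in (('logger',(185,220,213,262),.012),('weight',(203,137,221,158),.06),('tape',(325,232,370,280),.01)):
    p=q[b:dd,a:c].reshape(-1,3);p=p[(p[:,2]>h)&(p[:,2]<.09)];print(nme,np.percentile(p,[2,98],axis=0) if len(p) else None)
s,_,_,_=cam('scene')
cv2.imwrite('pics/end.png',cv2.resize(np.hstack([img[100:300,150:400],s[100:300,150:400]]),(800,320)))
E
```

```text
17.8 [-0.194  0.001  0.137] [-0.018  0.324  2.117 -0.034  0.489 -1.471] [-0.144 -0.131 -0.19 ]
rim 538 ((80.21937561035156, 3.1454925537109375), (92.79002380371094, 127.1981430053711), 1.8057786226272583) z [0.055 0.06 ] x range [0.035 0.126] y [-0.059  0.066]
red 275
barrier angle ~ 1.4799197686712626
top rim 539 ((83.8281021118164, 0.5688323974609375), (94.89493560791016, 128.63087463378906), 1.7380574941635132)
logger [[-0.151  0.142  0.016]
 [-0.069  0.198  0.024]]
weight [[0.109 0.156 0.062]
 [0.127 0.174 0.072]]
tape [[-0.157 -0.232  0.013]
 [-0.072 -0.145  0.023]]
```

View pics/end.png

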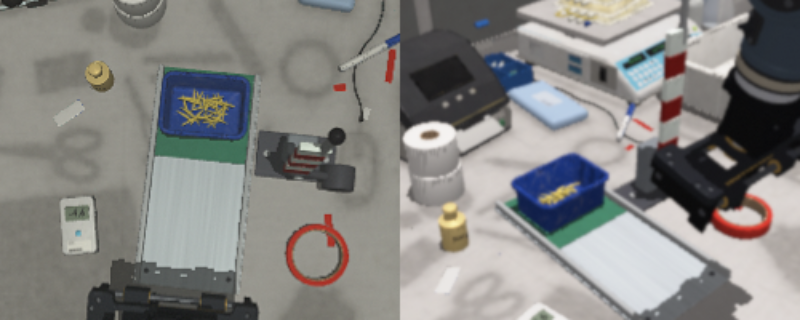

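The bin stands flat on the green at (205,105), the barrier is upright, the other objects are unmoved, and the robot is clear. Handing in.

```bash
python3 -c "
from rig import workorder; print(workorder.hand_in())"
```

```text
the job is handed in; nothing more can be done
None
```

I raised the barrier past its balance point, pushed the bin onto the green field with two open fingers, and handed the job in at about 18 s on the robot's clock.

**Last checks:**
- **Bin:** its centre is 80 mm (scene camera) to 84 mm (top camera) beyond the barrier line, within about 3 mm of the lane's middle. It is flat, with the rim at 55–60 mm and a yaw of about 2°.
- **Barrier:** it stayed up by itself. An earlier slice through the depth data showed it vertical over its whole height. My rougher angle estimate read 1.44 rad before the push and 1.48 after. I think that estimate reads low, because it uses points on the camera-facing surface.
- **Other objects:** the logger and weight are within about 2 mm of where they started, and the tape roll within about 4 mm.
- **Robot:** it touches nothing; the gripper is back over the lane's near end, about 11 cm above the plate.

**What went wrong:** the first lift missed the bar. Depth images showed the fingers end about 22 mm short of the reported tool point. The second try, 22 mm deeper and steeper, raised it. The first approach also brought the last joint to its limit (read 2.854 against 2.85), so I rolled the gripper half a turn before going on.

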